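# Load the drilling fixture and clamp the block

## Task

Get the footrest block ready for drilling: of the loose aluminium parts on the bench, take the block with the round boss on top and set it boss up in the pocket of the drilling fixture, lengthways to the clamp arm and flat on the fixture's floor. The fixture's toggle clamp may be open or shut: if it is shut, swing it fully open first, and it must be fully open when the block is in the pocket. Then close the clamp down onto the block and leave it clamped.

Things in the scene. Friction and masses are not known exactly. Their poses are not given: they have to be found in the camera images.
- block_center (a point): Footrest block: bare aluminium bar 70 mm long (x), 32 wide (y), 26 high, with a round boss (diameter 30, 14 high) on the middle of its top; 40 mm high in all, about 0.18 kg. Point: its centre, 20 mm above its underside; z up. It lies on the bench, boss up. Bystanders: a longer plain bar (100 mm, no boss), a round flanged bush, a spanner.
- pocket (a point): Pocket of the fixture, a fixed plate 12 mm thick. Point: centre of its floor (the plate's top); z up, x towards the clamp. 84 mm (x) by 46 (y), 7 mm slack round the block; corner guides 5 mm high, the middle 48 mm of its long sides open for fingers. Plate: x -60 to 165, y -55 to 55. Clamp pivot (axis along y): x = 120, 63 mm above this point, between cheeks 36 wide (x), 32 over both (y), 76 high.
- clamp (a joint): Toggle clamp, rad: 0 shut, 1.55 open (0.02 on the block). Arm and handle are one rigid L. Shut: arm level over the pocket, rubber foot at its centre, handle upright. Open: arm upright, handle level, pointing along pocket +x. Its weight (0.5 kg) tips it over centre: let go below about 0.77 it falls shut, above that open, and stays (a second to settle at the start). 0.2 N m (4 N at 50 mm) moves it.
- handle_end (a point): Free end of the clamp's handle, on its axis, 100 mm from the pivot; z points along the handle away from the pivot. Black rubber grip, diameter 22 mm, over the last 70 mm. At a right angle to it, along this point's -x, runs the steel hold-down arm: 18 mm wide, 12 thick, to 130 mm from the pivot, with its foot 120 mm from the pivot, reaching 26 mm off the arm's axis.
Not all that is in view belongs to the job. Of the things like the part that bears pocket, leave any that is red or turquoise; of the rest the larger one is meant.

How it is judged:
By the outcome, as a careful person would: the job done as asked, in the order asked, and still so for the second after the job is handed in, with the robot touching nothing.
It also fails if it takes over 64 s, if anything falls off the work surface, if the arm or the gripper's body presses on something with over 40 N, if the wrist force passes 120 N, or if a joint passes its speed limit or range.

## Robot

A 6-joint arm with a two-finger parallel gripper is mounted at the origin on the work surface. World frame = base frame: x ahead of the robot, y to its left, z up, the work surface at z = 0. Lengths are in mm, angles in rad, forces in N, time in s.
With the tool pointing down it reaches from about 350 to 875 mm from the base axis. Payload 4.2 kg.
Tool frame: the origin (TCP) lies between the finger pads; the fingertips stand 17 mm ahead of it and the grasp point (between the pads) lies 2 mm behind it (nose_length is the distance from the TCP to the fingertips, in mm); z points along the fingers, y is the direction in which the jaws open and shut (so a half turn about z gives the same grasp; the last joint's range is limited). The gripper opens to 85 mm and grips with 20 to 120 N. Pads are 22 mm wide; open, the fingers measure 114 mm over their backs; the gripper's body (76 mm by 85 mm) begins 54 mm behind the grasp point. The pads swing forward as they close: fully open they stand 13 mm farther back than shut.
Start: joints at [1.415, 0.385, 0.008, 0, -1.194, -0.259], TCP at [251.846, 571.99, 248.312] pointing down, gripper open.
Joint ranges: [-3.14, 3.14], [-1.21, 2.06], [-1.07, 1.41], [-3.16, 2.05], [-2.99, -0.16], [-3.1, 3.1]. Speed limits (rad/s): [2.79, 2.79, 3.14, 3.14, 3.14, 3.14].

## Interface

Orientations are given as a unit quaternion [x, y, z, w].
In Python, from bench import * gives the robot as it stands.
- The arm moves only by the tool jog_arm, never from a script. Its argument "increments" is a list of rows, each a list of 4 numbers: the shift along the tool's x, y, z in m, then the turn about the tool's z in degrees. A call has 1 to 10 rows; each row is the pose to reach, as a shift and turn from the pose measured when the call began, along the tool's axes at that moment; what a row does not reach only later rows make up. A row lasts 1/8 s, in which the tool goes at most 62.5 mm and 10.7 degrees, less where a joint would pass 70% of its speed; a pose out of reach is approached as far as the arm can. A call with a gripper value outside its range is refused whole. "hand" is the gripper's target within -1 to 1 (fully open at 1, half-way at 0, shut at -1), set as the call begins (left out, the last holds). The fingers move at their own pace and stop on an object; the grip force is fixed at half the most. Time passes only in rows, so rows that repeat a pose let the fingers close. It gives the time, the measured TCP pose, the force and the opening at its end, in the units of the state.
- read_state(): the state, without advancing time (a new reading comes with each control period).
- get_image(name): name is "scene" or "side" or "wrist"; returns the picture (400x640x3 uint8, red, green, blue); there is no depth.
- calibration(name): a dict with "fx", "fy", "cx", "cy" (pixels), "D" ([k1, k2, p1, p2, k3] as OpenCV has them; the pictures are not rectified), "position" and "rotation" of the camera in the world; the wrist camera has in their place "hand_eye" (4x4, takes a point from camera to tool coordinates, whose origin is the TCP and whose axes are the flange's). Camera axes: x right, y up, looking along -z (the intrinsics and any distortion apply to the point x, -y, -z); pixel columns grow to the right and rows downward; lengths in mm; the calibration is good to about 2 mm. A picture is of the moment at which its call begins: read the wrist's pose just before it. calibration takes no time and is no camera call.
- job_done(): hands the job in, once; it reports no verdict.
The state is a dict: "clock": time; "joints": joint angles; "joint_vel": joint speeds; "joint_efforts": joint torques, N m; "position": TCP position; "ee_rot": TCP orientation; "contact_force": force on the tool from outside, world axes, zero at the start; "wrist_torque": the same for the moment, N m; "gripper_width": finger opening in mm.
Only numpy, scipy, OpenCV 4.12 (cv2) and the standard library are available. Lean on these libraries where they do the work, as an engineer would, in place of code of your own. Each camera call takes 0.05 s, during which the arm holds its last target.

## Working session

There is one attempt and no reset: what is moved stays moved. The work goes in short steps, Python scripts to look and compute and a tool call to move; the robot and the scene stay as the last step left them, time stands still between calls to the robot, and variables do not carry over. Pictures are saved under pics/ and viewed, and the job is handed in when it is done.

Besides the shell and the picture viewer there is one more tool, called after "Call:" by a JSON object that holds its "fn" and its "kwargs", one argument or row to a line. jog_arm: Moves the arm, as the interface text tells. Its arguments: {"type":"object","properties":{"increments":{"type":"array"},"hand":{"type":"number"}},"required":["increments"]}

```bash
ls; mkdir -p pics; python3 - <<'E'
from bench import *
import cv2
s=read_state();print(s)
for n in ["scene","side","wrist"]:
    print(n,calibration(n))
    cv2.imwrite(f"pics/{n}0.png",get_image(n)[:,:,::-1])
E
```

```text
pics
{'clock': 0.0, 'joints': array([ 1.41455702e+00,  3.85549659e-01,  6.60166659e-03, -4.99049081e-04,
       -1.19401774e+00, -2.58586219e-01]), 'joint_vel': array([ 0.00015082,  0.00027118, -0.00016796, -0.00076723, -0.00050808,
       -0.00106283]), 'joint_efforts': array([-3.31401461e-04, -3.92283869e+01,  1.88395947e+01,  4.18615535e+00,
       -4.69821956e-03, -3.43527660e-06]), 'position': array([251.65979115, 571.47933054, 247.21625904]), 'ee_rot': array([ 9.78547413e-01, -2.06018762e-01, -1.76134593e-04,  1.09514354e-03]), 'contact_force': array([-0.73740768, -0.32318994, -0.64295234]), 'wrist_torque': array([-1.57212881e-05,  3.42814926e-02,  2.09190913e-02]), 'gripper_width': 85.15314000279956}
scene {'fx': 428.4815749935756, 'fy': 428.4815749935756, 'cx': 322.1427792054258, 'cy': 208.20525809890776, 'D': array([-0.03380387,  0.        ,  0.        ,  0.        ,  0.        ]), 'position': array([969.1514824 , 776.39535414, 738.27030192]), 'rotation': array([0.1086728 , 0.43917618, 0.85983807, 0.2366284 ])}
side {'fx': 474.44242608882655, 'fy': 474.44242608882655, 'cx': 321.89411544721867, 'cy': 200.62204152707167, 'D': array([-0.12116491,  0.        ,  0.        ,  0.        ,  0.        ]), 'position': array([ -31.3535111 , -597.20599502, 1041.42154051]), 'rotation': array([ 0.3481451 , -0.14145204, -0.35327156,  0.85672954])}
wrist {'fx': 298.192997416652, 'fy': 298.192997416652, 'cx': 319.2617182638802, 'cy': 199.9740598644073, 'D': array([-0.04388817,  0.        ,  0.        ,  0.        ,  0.        ]), 'hand_eye': array([[-7.89044758e-04,  9.47763626e-01,  3.18972548e-01,
         8.14551221e+01],
       [ 9.99999147e-01,  1.07998390e-03, -7.35252517e-04,
        -1.10020542e-01],
       [-1.04133081e-03,  3.18971695e-01, -9.47763670e-01,
        -1.25616332e+02],
       [ 0.00000000e+00,  0.00000000e+00,  0.00000000e+00,
         1.00000000e+00]])}
```

View pics/scene0.png

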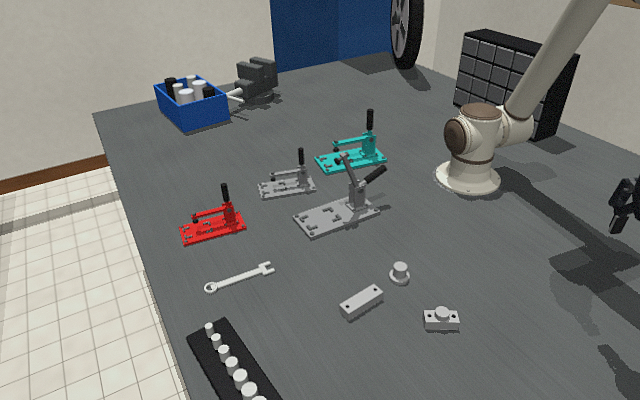

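View pics/side0.png

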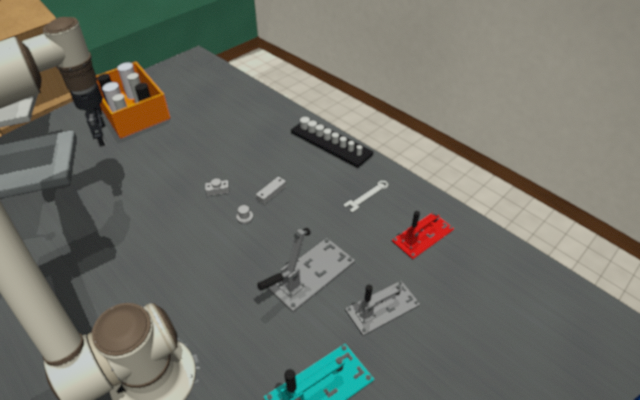

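View pics/wrist0.png

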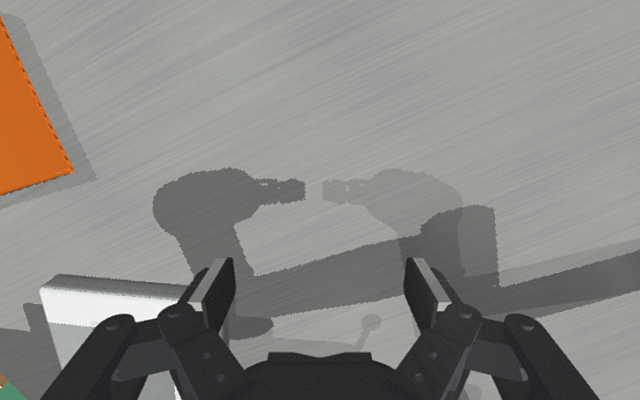

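Candidates in the scene view: bossed block at (442,318), plain bar at (361,301), flanged bush at (400,272). The fixtures are large grey at (335,213), small grey at (287,185), red at (212,225) and turquoise at (350,158). I choose the bossed block and the large grey fixture, and check both in a close crop.

```bash
cat > h.py <<'E'
from bench import *
import cv2, numpy as np
from scipy.spatial.transform import Rotation as R
from scipy.optimize import least_squares
def cam(n, st=None):
    c=calibration(n)
    if n=="wrist":
        st=st or read_state(); T=np.eye(4);T[:3,:3]=R.from_quat(st["ee_rot"]).as_matrix();T[:3,3]=st["position"]
        T=T@c["hand_eye"]; Rm,p=T[:3,:3],T[:3,3]
    else: Rm,p=R.from_quat(c["rotation"]).as_matrix(),np.array(c["position"])
    K=np.array([[c["fx"],0,c["cx"]],[0,c["fy"],c["cy"]],[0,0,1.]])
    return dict(K=K,D=np.array(c["D"]),R=Rm,p=p)
F=np.diag([1,-1,-1.])
def ray(c,uv):
    u=cv2.undistortPoints(np.array([[uv]],float),c["K"],c["D"])[0,0]
    d=c["R"]@F@np.array([u[0],u[1],1]); return c["p"],d/np.linalg.norm(d)
def proj(c,P):
    P=np.atleast_2d(np.array(P,float)); q=(F@c["R"].T@(P-c["p"]).T).T
    return cv2.projectPoints(q,np.zeros(3),np.zeros(3),c["K"],c["D"])[0][:,0]
def tri(*cu):
    A=np.zeros((3,3));b=np.zeros(3)
    rs=[ray(c,u) for c,u in cu]
    for p,d in rs:
        M=np.eye(3)-np.outer(d,d);A+=M;b+=M@p
    X=np.linalg.solve(A,b); return X,[np.linalg.norm((np.eye(3)-np.outer(d,d))@(X-p)) for p,d in rs]
def plane(c,uv,z):
    p,d=ray(c,uv); return p+d*(z-p[2])/d[2]
def crop(img,x0,y0,x1,y1,k,name):
    cv2.imwrite("pics/"+name,cv2.resize(img[y0:y1,x0:x1,::-1],None,fx=k,fy=k,interpolation=cv2.INTER_CUBIC))
E
python3 - <<'E'
from h import *
a=cv2.imread("pics/scene0.png")[:,:,::-1];b=cv2.imread("pics/side0.png")[:,:,::-1]
crop(a,280,140,480,340,4-1,"c_scene.png");
crop(b,190,160,370,320,4,"c_side.png")
E
```

```text
(no output)
```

View pics/c_scene.png

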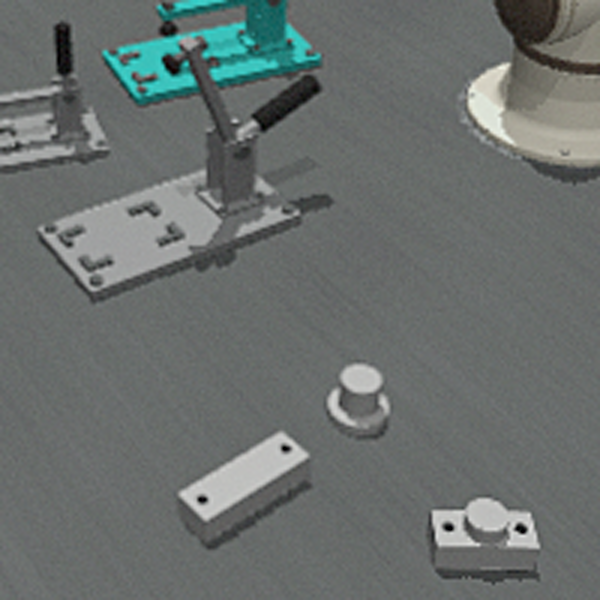

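View pics/c_side.png

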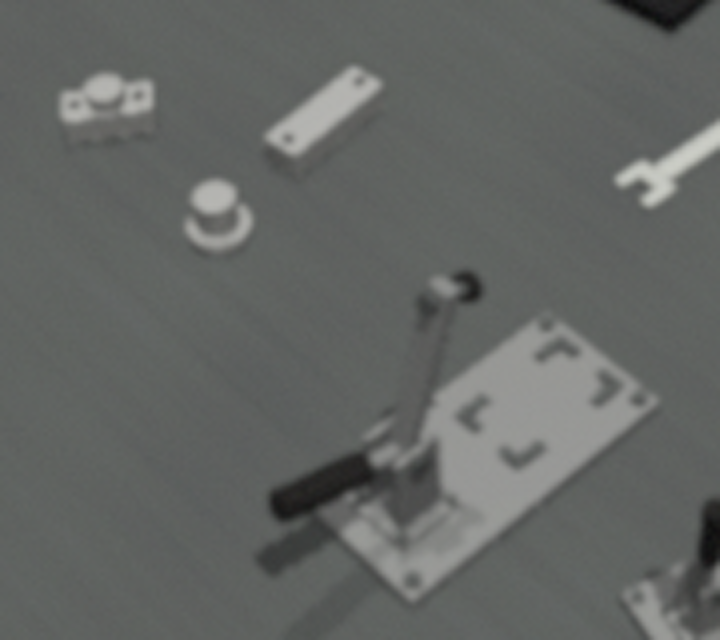

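The crops confirm it: the block with the boss (two holes beside it) is at scene (442,318) and side (216,185). The large grey fixture's arm is up and its handle is out to the back, so it looks open. Next I fit the poses from both views.

```bash
cat > fit.py <<'E'
from h import *
S=cam("scene");D=cam("side")
cs=lambda x,y:np.array([280+x/3,140+y/3]);cd=lambda x,y:np.array([190+x/4,160+y/4])
# fixture model, local pts rel pocket centre: plate corners
# pocket +x toward clamp: far end x=-60
obs=[(S,cs(38,232),(-60,None)),]
def rz(a): return R.from_euler("z",a).as_matrix()
# scene: left corner, front corner, right corner ; side: top, right, bottom
A=tri((S,cs(38,232)),(D,cd(660,400)));print("scene-left/side-right",A)
A=tri((S,cs(95,292)),(D,cd(548,312)));print("scene-front/side-top",A)
print("boss",tri((S,cs(488,508)),(D,cd(105,87))))
print("handle end",tri((S,cs(318,84)),(D,cd(283,503))))
print("arm top", tri((S,cs(190,45)),(D,cd(442,290))))
for n,u in [("hl",(448,527)),("hr",(521,529))]:
    print(n,plane(S,cs(*u),26))
for n,u in [("hl",(73,104)),("hr",(139,97))]:
    print(n,plane(D,cd(*u),26))
print("tl",tri((S,cs(432,512)),(D,cd(153,80))))
E
python3 fit.py
```

```text
scene-left/side-right (array([ 575.12744258, -103.20061044,    7.33324818]), [np.float64(3.0286584914593533), np.float64(3.028658491459366)])
scene-front/side-top (array([574.04687694,   3.87162416,  10.19453605]), [np.float64(3.7285016189728495), np.float64(3.728501618973018)])
boss (array([473.14437964, 383.73643766,  42.53668753]), [np.float64(3.358157866487719), np.float64(3.358157866487594)])
handle end (array([302.12051038, -46.02351532, 109.85502302]), [np.float64(4.373201912678843), np.float64(4.373201912678871)])
arm top (array([438.80347543, -47.96642766, 191.48320786]), [np.float64(0.7019165756823101), np.float64(0.7019165756823958)])
hl [493.65667497 374.30978     26.        ]
hr [451.70236242 402.09324836  26.        ]
hl [454.67182443 399.33955337  26.        ]
hr [495.96330685 368.98446151  26.        ]
tl (array([505.96396958, 365.20047332,  40.09817613]), [np.float64(2.598351233181736), np.float64(2.598351233181659)])
```

Call:
{"fn": "jog_arm", "kwargs": {
  "increments": [
    [0.04,0.012,0.013,2],
    [0.09,0.026,0.03,4],
    [0.145,0.042,0.048,7],
    [0.2,0.058,0.065,10],
    [0.25,0.072,0.082,10],
    [0.278,0.081,0.091,10],
    [0.278,0.081,0.091,10],
    [0.278,0.081,0.091,10]
  ],
  "hand": 1
}}

```text
clock: 1.15
position: [473.3, 385.6, 156.7]
ee_rot: [0.957, -0.29, -0.0, 0.001]
contact_force: [0.0, 0.0, 0.6]
gripper_width: 85.3
```

```bash
python3 - <<'E'
from h import *
s=read_state();print(s["clock"],s["position"],s["ee_rot"],s["joints"])
i=get_image("wrist");cv2.imwrite("pics/w1.png",i[:,:,::-1])
np.savez("w1.npz",p=s["position"],q=s["ee_rot"])
i=get_image("scene");crop(i,260,120,460,270,4,"s1.png");cv2.imwrite("pics/scene1.png",i[:,:,::-1])
E
```

```text
1.15 [473.27104223 385.62229544 156.70834166] [ 9.56896840e-01 -2.90427041e-01 -1.94679946e-05  7.55561767e-04] [ 9.48760718e-01  4.37330336e-01 -1.53598177e-01  5.40199412e-04
 -9.81311275e-01  3.23886286e-02]
```

View pics/w1.png

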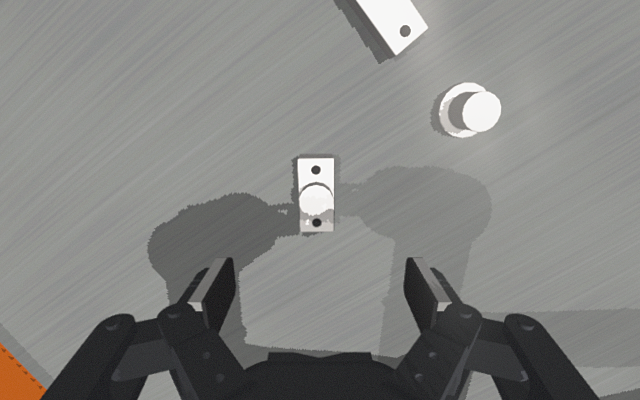

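View pics/s1.png

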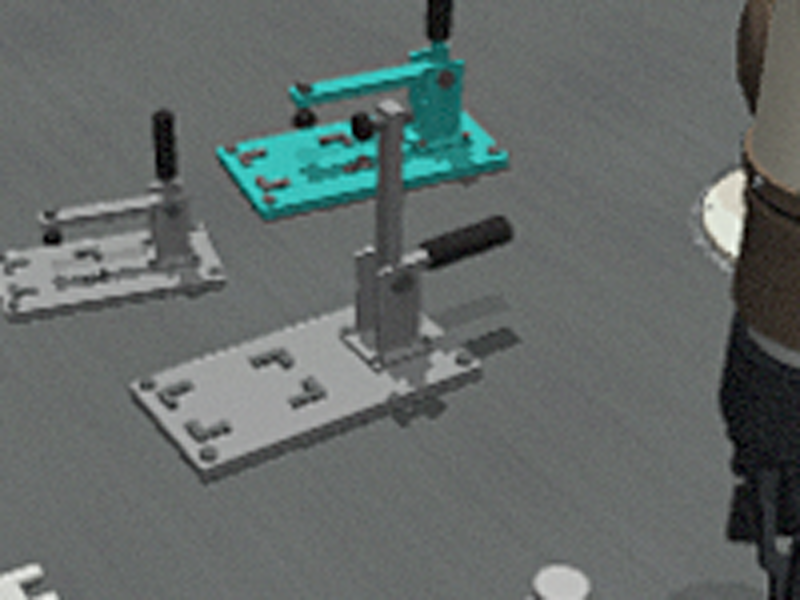

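The wrist view shows the block with holes at (316,170) and (317,223), square to the jaws. The scene view shows the clamp has settled fully open (arm upright, handle level).

```bash
cat > m1.py <<'E'
from h import *
z=np.load("w1.npz");st=dict(position=z["p"],ee_rot=z["q"]);W=cam("wrist",st)
S=cam("scene");D=cam("side")
Rt=R.from_quat(z["q"]).as_matrix()
img=cv2.imread("pics/w1.png");crop(img[:,:,::-1],270,130,370,260,4,"w1c.png")
h=[plane(W,u,26) for u in [(316,170),(317,223)]];print(h)
c=(h[0]+h[1])/2;d=h[0]-h[1];print(c,np.linalg.norm(d),np.degrees(np.arctan2(d[1],d[0])))
print("tool yaw",np.degrees(np.arctan2(Rt[1,0],Rt[0,0])),"offset tool",Rt.T@(c-z["p"]))
cs=lambda x,y:np.array([280+x/3,140+y/3]);cd=lambda x,y:np.array([190+x/4,160+y/4])
for us,ud,uw in [((448,527),(139,97),(316,170)),((521,529),(73,104),(317,223))]:
    print(tri((S,cs(*us)),(D,cd(*ud)),(W,uw)),tri((S,cs(*us)),(W,uw)))
# body corners top
for u in [(298,158),(334,158),(334,232),(299,232)]: print(plane(W,u,26)[:2])
E
python3 m1.py
```

```text
[array([493.7886757 , 374.85880763,  26.        ]), array([451.51483417, 402.26158431,  26.        ])]
[472.65175494 388.56019597  26.        ] 50.37846610672359 -32.95213987999036
tool yaw -33.7670412498431 offset tool [ -2.20024682  -2.28855617 130.70427224]
(array([494.65699075, 373.30730698,  24.85421453]), [np.float64(1.64339806676551), np.float64(3.4726717198891084), np.float64(1.9744388312309493)]) (array([493.99075559, 374.71480964,  26.64187532]), [np.float64(0.0993864756622961), np.float64(0.09938647566237)])
(array([452.89368868, 401.36467311,  26.29797336]), [np.float64(1.3042645157186556), np.float64(2.6516081601326027), np.float64(1.3980976074689417)]) (array([451.66329683, 402.1774764 ,  26.11687429]), [np.float64(0.11184882566312619), np.float64(0.11184882566310708)])
[511.29009897 381.87090441]
[493.90985895 355.95501298]
[434.97380629 394.1026539 ]
[453.3397191  421.46072121]
```

View pics/w1c.png

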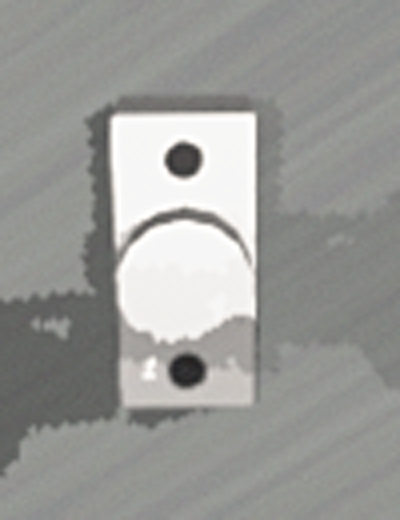

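The scene and wrist rays agree to 0.1 mm: hole height is 26.4 mm and the block centre is (472.6, 388.6). I'll descend to TCP z=20 and grip.

Call:
{"fn": "jog_arm", "kwargs": {
  "increments": [
    [-0.002,-0.0023,0.03,-0.8],
    [-0.002,-0.0023,0.07,-0.8],
    [-0.002,-0.0023,0.105,-0.8],
    [-0.002,-0.0023,0.128,-0.8],
    [-0.002,-0.0023,0.136,-0.8],
    [-0.002,-0.0023,0.136,-0.8],
    [-0.002,-0.0023,0.136,-0.8]
  ],
  "hand": 1
}}

```text
clock: 2.12
position: [472.9, 390.1, 22.5]
ee_rot: [0.959, -0.283, 0.001, -0.001]
contact_force: [-0.5, -1.2, 0.8]
gripper_width: 85.2
```

Call:
{"fn": "jog_arm", "kwargs": {
  "increments": [
    [0,0,0,0],
    [0,0,0,0],
    [0,0,0,0],
    [0,0,0,0],
    [0,0,0,0],
    [0,0,0,0],
    [0,0,0,0],
    [0,0,0,0]
  ],
  "hand": -1
}}

```text
clock: 3.12
position: [473.2, 390.5, 23.0]
ee_rot: [0.959, -0.283, 0.001, -0.001]
contact_force: [-0.5, 0.5, 5.6]
gripper_width: 30.9
```

Call:
{"fn": "jog_arm", "kwargs": {
  "increments": [
    [0,0,-0.015,0],
    [0,0,-0.045,0],
    [0,0,-0.085,0],
    [0,0,-0.125,0],
    [0,0,-0.155,0],
    [0,0,-0.165,0],
    [0,0,-0.165,0]
  ]
}}

```text
clock: 4.0
position: [472.4, 389.9, 187.7]
ee_rot: [0.959, -0.283, 0.001, -0.001]
contact_force: [-0.1, 0.0, -2.7]
gripper_width: 30.6
```

```bash
python3 - <<'E'
from h import *
s=read_state();print(s["clock"],s["position"],s["ee_rot"],s["gripper_width"],s["contact_force"])
Rt=R.from_quat(s["ee_rot"]).as_matrix();print(Rt.T@(np.array([522,-50,190])-s["position"]),np.degrees(np.arctan2(Rt[1,0],Rt[0,0])))
np.savez("w2.npz",p=s["position"],q=s["ee_rot"])
i=get_image("wrist");cv2.imwrite("pics/w2.png",i[:,:,::-1])
E
```

```text
4.0 [472.40148284 389.89082714 187.72582255] [ 9.59166314e-01 -2.82839909e-01  5.19087979e-04 -1.13929319e-03] 30.566749081460053 [-1.34290931e-01  2.56645424e-03 -2.67336247e+00]
[280.34062093 342.59175403  -3.0250479 ] -32.8595969376711
```

View pics/w2.png

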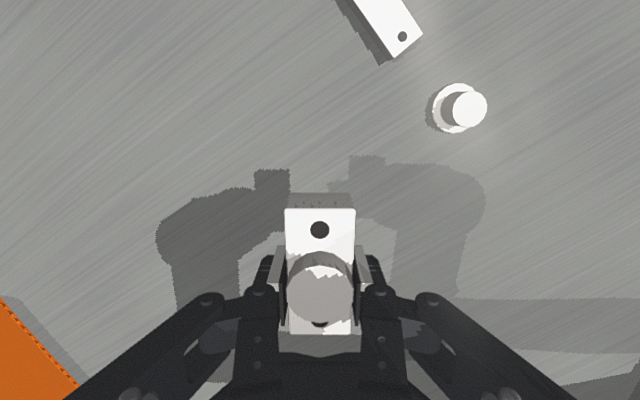

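The block is held square and level: its top is at (285–355, 209–335) with the boss between the pads. I'll move over the pocket and turn to yaw 0.

Call:
{"fn": "jog_arm", "kwargs": {
  "increments": [
    [0.015,0.018,0,-2],
    [0.045,0.055,0,-5],
    [0.08,0.098,0,-9],
    [0.115,0.14,0,-13],
    [0.15,0.183,0,-17],
    [0.185,0.226,0,-21],
    [0.22,0.269,0,-25],
    [0.25,0.306,0,-29],
    [0.27,0.33,0,-32],
    [0.28,0.342,0,-33]
  ]
}}

```text
clock: 5.3
position: [520.5, -51.5, 184.5]
ee_rot: [1.0, 0.0, -0.002, 0.0]
contact_force: [-0.3, 0.6, -1.6]
gripper_width: 31.0
```

Call:
{"fn": "jog_arm", "kwargs": {
  "increments": [
    [0,0,0,0],
    [0,0,0,0]
  ]
}}

```text
clock: 5.55
position: [519.7, -51.3, 183.2]
ee_rot: [1.0, 0.0, -0.003, 0.0]
contact_force: [0.4, 0.4, -1.7]
gripper_width: 31.0
```

```bash
python3 - <<'E'
from h import *
s=read_state();print(s["clock"],s["position"],s["ee_rot"],s["gripper_width"],s["joints"])
np.savez("w3.npz",p=s["position"],q=s["ee_rot"])
i=get_image("wrist");cv2.imwrite("pics/w3.png",i[:,:,::-1])
i=get_image("scene");cv2.imwrite("pics/scene3.png",i[:,:,::-1])
i=get_image("side");cv2.imwrite("pics/side3.png",i[:,:,::-1])
E
```

```text
5.55 [519.73481518 -51.29817567 183.18869172] [ 9.99994173e-01  1.46699012e-04 -3.40502275e-03  1.95090090e-04] 31.004218717238853 [ 2.11989979e-01  2.73781810e-01 -3.32681383e-01 -1.27249262e-03
 -9.71073374e-01  1.35982150e+00]
```

View pics/w3.png

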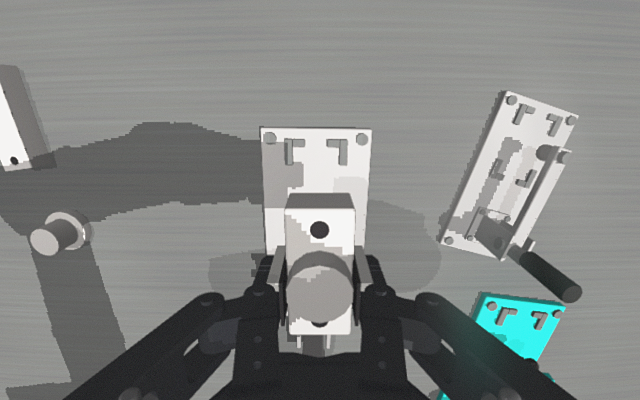

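View pics/scene3.png

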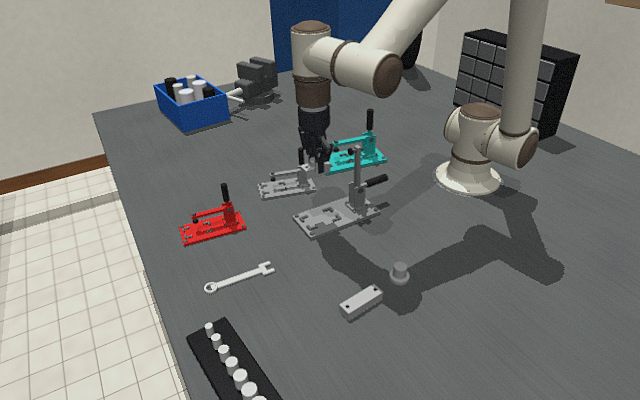

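View pics/side3.png

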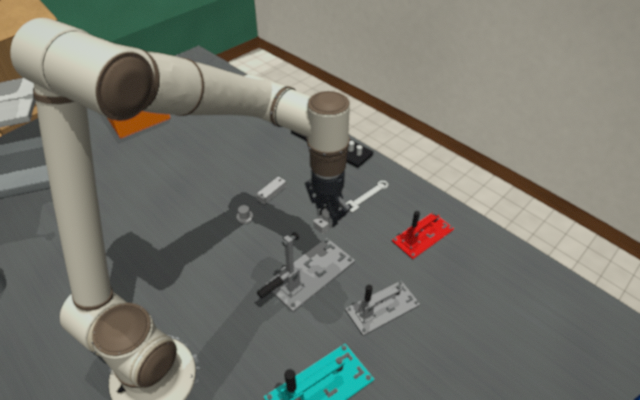

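The wrist view shows the target plate's end edge with corners at (261,128) and (371,128), and the two outer corner guides near (291,152) and (340,152). I'll crop for precise measuring.

```bash
python3 - <<'E'
from h import *
i=cv2.imread("pics/w3.png")[:,:,::-1];crop(i,250,115,385,265,5-1,"w3c.png")
i=cv2.imread("pics/scene1.png")[:,:,::-1];crop(i,285,190,385,250,8,"s1c.png")
E
```

```text
(no output)
```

View pics/w3c.png

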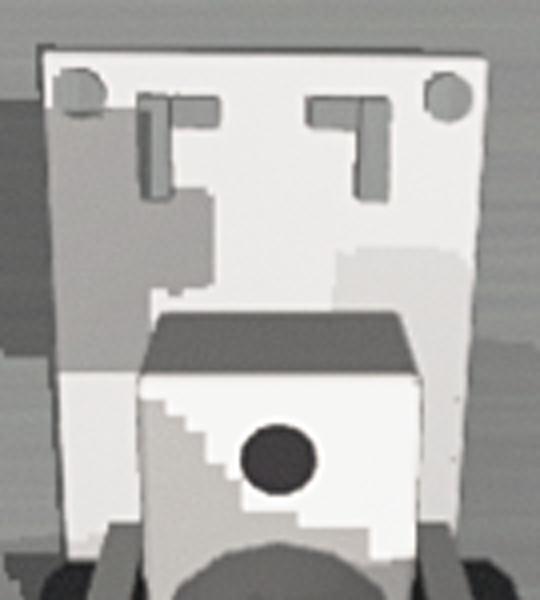

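View pics/s1c.png

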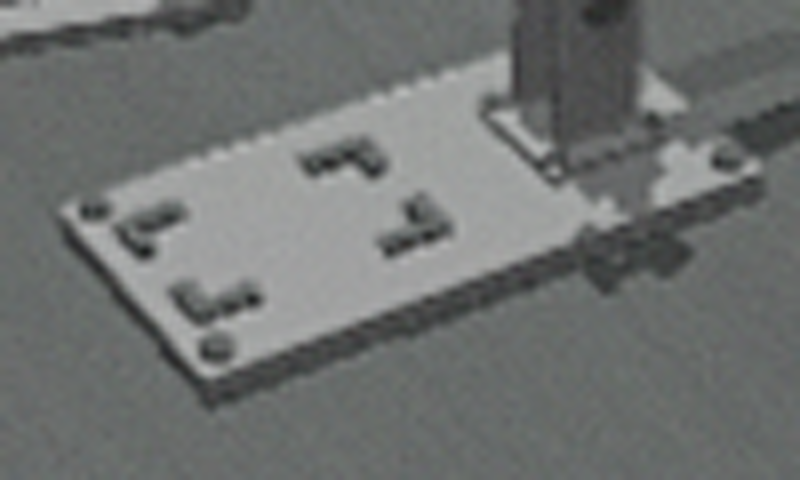

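```bash
cat > m3.py <<'E'
from h import *
z=np.load("w3.npz");st=dict(position=z["p"],ee_rot=z["q"]);W=cam("wrist",st)
S=cam("scene");D=cam("side")
Rt=R.from_quat(z["q"]).as_matrix()
wc=lambda x,y:(250+x/4,115+y/4); sc=lambda x,y:(285+x/8,190+y/8)
print("cornerL(+y)",tri((W,wc(43,52)),(S,sc(210,380))))
print("cornerR(-y)",tri((W,wc(487,58)),(S,sc(62,213))))
for n,u,zz in [("c+y",wc(43,52),12),("c-y",wc(487,58),12),("hole+",wc(79,93),12),("hole-",wc(448,98),12),("gin+",wc(170,128),17),("gin-",wc(357,130),17)]:
    print(n,plane(W,u,zz))
for n,u in [("s front +y",sc(210,380)),("s left -y",sc(62,213)),("s right",sc(762,178))]: print(n,plane(S,u,12))
# block in hand: top corners at front, hole
for u in [wc(140,378),wc(418,377)]+[(320,229.5)]:
  for zz in [z["p"][2]-22.5+26]:
    print("blk",zz,plane(W,u,zz))
E
python3 m3.py
```

```text
cornerL(+y) (array([573.32719274,   6.36676005,  10.10978778]), [np.float64(0.7686729975527329), np.float64(0.7686729975527765)])
cornerR(-y) (array([ 571.97498118, -103.01618965,    7.90354197]), [np.float64(0.35330916392974815), np.float64(0.3533091639298259)])
c+y [574.23088127   5.72520687  12.        ]
c-y [ 572.7069142  -102.44236918   12.        ]
hole+ [564.30385091  -2.55033187  12.        ]
hole- [563.00688131 -93.3342837   12.        ]
gin+ [556.42622201 -25.1434582   17.        ]
gin- [555.8997286  -70.73378463  17.        ]
s front +y [573.57852981   8.49987747  12.        ]
s left -y [573.87596605 -97.95387316  12.        ]
s right [354.05730844  14.11606608  12.        ]
blk 186.688691721426 [555.86504313 -36.0905471  186.68869172]
blk 186.688691721426 [555.95295336 -66.40532208 186.68869172]
blk 186.688691721426 [546.29900333 -51.35967251 186.68869172]
```

Call:
{"fn": "jog_arm", "kwargs": {
  "increments": [
    [-0.003,-0.0015,0.02,0.5],
    [-0.007,-0.0033,0.05,1],
    [-0.007,-0.0033,0.085,1],
    [-0.007,-0.0033,0.115,1],
    [-0.007,-0.0033,0.13,1],
    [-0.007,-0.0033,0.135,1],
    [-0.007,-0.0033,0.135,1],
    [-0.007,-0.0033,0.135,1]
  ]
}}

```text
clock: 6.7
position: [513.6, -47.4, 50.3]
ee_rot: [1.0, -0.008, -0.001, -0.0]
contact_force: [0.9, -1.2, -3.1]
gripper_width: 30.8
```

```bash
python3 - <<'E'
from h import *
s=read_state();print(s["clock"],s["position"],s["ee_rot"],s["contact_force"],s["wrist_torque"])
np.savez("w4.npz",p=s["position"],q=s["ee_rot"])
i=get_image("wrist");crop(i,230,100,400,350,2.4,"w4.png");cv2.imwrite("pics/w4f.png",i[:,:,::-1])
i=get_image("scene");crop(i,260,130,420,250,5,"s4.png")
E
```

```text
6.7 [513.59503212 -47.38322622  50.2777394 ] [ 9.99969524e-01 -7.72670895e-03 -1.11613080e-03 -5.00642400e-05] [ 0.8598331  -1.20888987 -3.1438093 ] [ 0.07243126 -0.02129363  0.01030696]
```

View pics/w4.png

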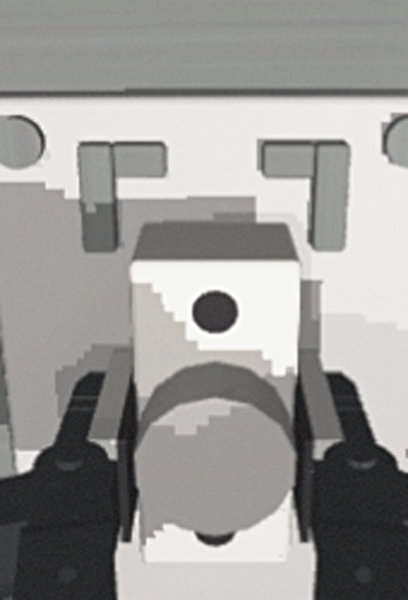

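View pics/s4.png

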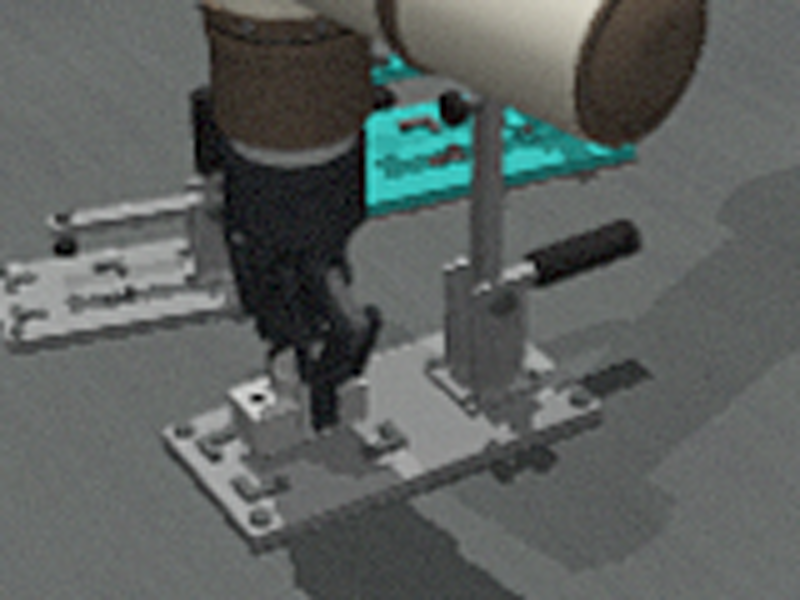

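```bash
python3 - <<'E'
from h import *
S=cam("scene");D=cam("side")
print(tri((S,(312,27)),(D,(329,100))))   # wrist cap top at TCP z=183
print(tri((S,(311,80)),(D,(327,150))))
s=read_state();print(s["joints"])
# fixed checks: clamp top & forearm underside in this view
P=np.array([[394,-48,205],[394,-48,75],[514,-48,300],[394,-48,380]]);print(proj(S,P)); print(proj(D,P))
i=get_image("side");crop(i,200,80,400,330,2.4,"d4.png")
E
```

```text
(array([521.33178794, -51.80887344, 519.80370108]), [np.float64(3.3706469763480706), np.float64(3.3706469763480706)])
(array([518.17376637, -58.24441281, 402.26878591]), [np.float64(2.772472197966192), np.float64(2.7724721979661853)])
[ 2.22578962e-01  4.42215295e-01 -4.96185406e-01 -1.18971051e-03
 -6.34900649e-01  1.33351011e+00]
[[358.06763943 146.01554651]
 [356.76249245 187.42511194]
 [317.2953424  123.23554848]
 [360.08229205  80.69239319]]
[[286.22940206 239.18923189]
 [289.31437905 272.52616948]
 [323.46533976 183.34603847]
 [281.20889762 183.79606248]]
```

View pics/d4.png

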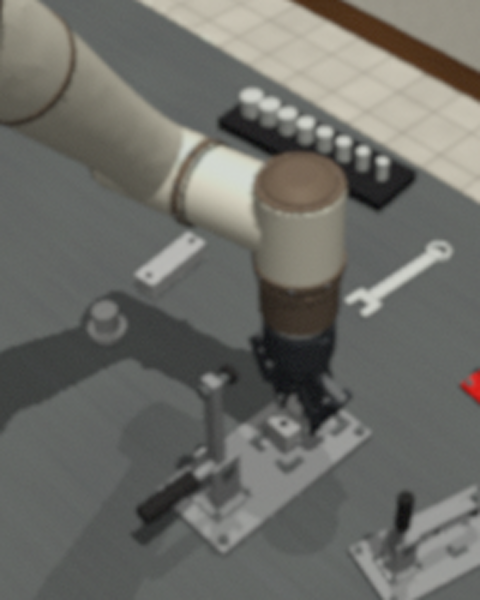

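Block is centred between the guides and the forearm is well clear of the clamp. I'll descend the rest.

Call:
{"fn": "jog_arm", "kwargs": {
  "increments": [
    [-0.0005,0.0005,0.004,0],
    [-0.0005,0.0005,0.009,0],
    [-0.0005,0.0005,0.013,0],
    [-0.0005,0.0005,0.0145,0],
    [-0.0005,0.0005,0.0145,0],
    [-0.0005,0.0005,0.0145,0]
  ]
}}

```text
clock: 7.6
position: [512.8, -48.0, 35.5]
ee_rot: [1.0, -0.008, -0.001, -0.0]
contact_force: [-0.2, -0.2, -2.1]
gripper_width: 30.5
```

Call:
{"fn": "jog_arm", "kwargs": {
  "increments": [
    [0,0,0.0005,0],
    [0,0,0.001,0],
    [0,0,0.001,0]
  ]
}}

```text
clock: 7.98
position: [512.8, -47.9, 35.0]
ee_rot: [1.0, -0.008, -0.001, -0.0]
contact_force: [-3.2, 0.6, 5.7]
gripper_width: 30.7
```

Call:
{"fn": "jog_arm", "kwargs": {
  "increments": [
    [0,0,0.001,0],
    [0,0,0.0015,0],
    [0,0,0.0015,0]
  ]
}}

```text
clock: 8.35
position: [512.8, -48.0, 35.0]
ee_rot: [1.0, -0.008, -0.001, -0.0]
contact_force: [-4.8, 0.0, 12.2]
gripper_width: 30.8
```

Contact made with the block on the floor (12 N at TCP z=35). Releasing.

Call:
{"fn": "jog_arm", "kwargs": {
  "increments": [
    [0,0,0,0],
    [0,0,0,0],
    [0,0,0,0],
    [0,0,0,0],
    [0,0,0,0],
    [0,0,0,0]
  ],
  "hand": 1
}}

```text
clock: 9.1
position: [512.8, -48.0, 34.9]
ee_rot: [1.0, -0.008, -0.001, 0.0]
contact_force: [0.1, -0.0, -0.8]
gripper_width: 85.7
```

Call:
{"fn": "jog_arm", "kwargs": {
  "increments": [
    [0,0,-0.01,0],
    [0,0,-0.04,0],
    [0,0,-0.08,0],
    [0,0,-0.12,0],
    [0,0,-0.14,0],
    [0,0,-0.14,0]
  ]
}}

```text
clock: 9.85
position: [514.1, -47.8, 177.3]
ee_rot: [1.0, -0.008, 0.002, -0.0]
contact_force: [-1.0, 0.2, 0.1]
gripper_width: 85.5
```

```bash
python3 - <<'E'
from h import *
s=read_state();print(s["clock"],s["position"],s["ee_rot"],s["gripper_width"],s["joints"])
np.savez("w5.npz",p=s["position"],q=s["ee_rot"])
i=get_image("wrist");crop(i,240,80,400,300,2.7,"w5.png");cv2.imwrite("pics/w5f.png",i[:,:,::-1])
i=get_image("scene");crop(i,260,130,420,250,5,"s5.png")
E
```

```text
9.85 [514.07566859 -47.79348484 177.25158059] [ 9.99970271e-01 -7.53913049e-03  1.54511553e-03 -4.80764859e-04] 85.4588740510162 [ 2.21845452e-01  2.66208303e-01 -3.61191022e-01 -2.89345243e-04
 -9.40169102e-01  1.33404269e+00]
```

View pics/w5.png

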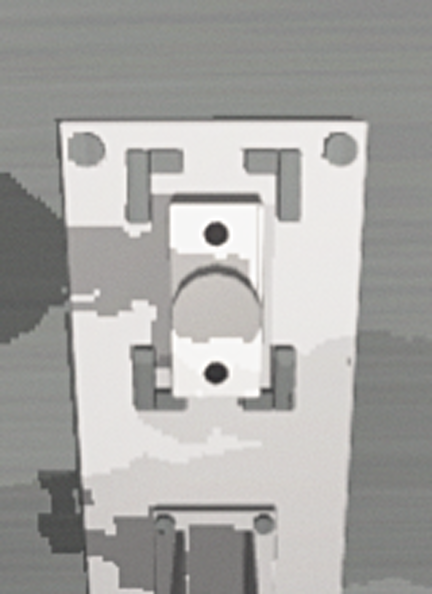

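View pics/s5.png

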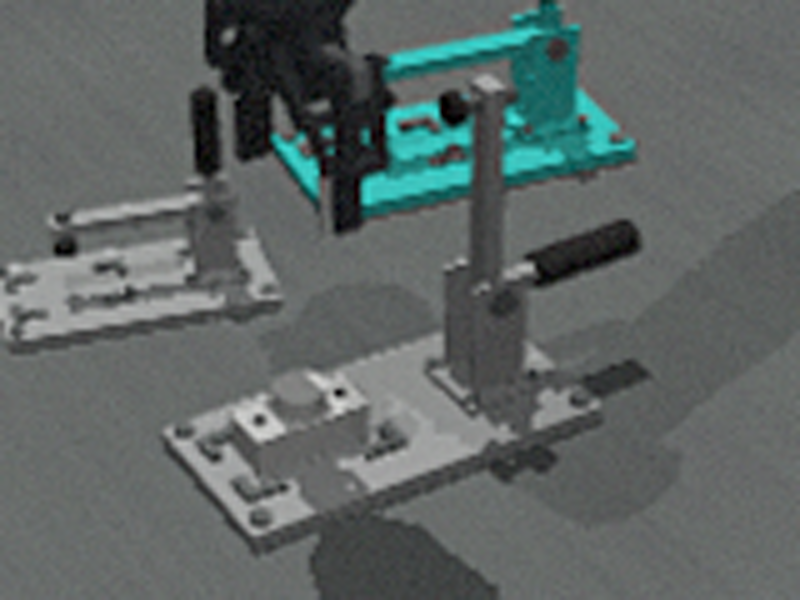

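Wrist and scene views show the block boss-up, flat and square inside all four guides, with the clamp arm upright. Next I close the fingers, rise over the clamp top (z≈205) and come down behind the arm.

Call:
{"fn": "jog_arm", "kwargs": {
  "increments": [
    [0,0,-0.02,0],
    [0,0,-0.06,0],
    [0,0,-0.095,0],
    [-0.02,0,-0.1,0],
    [-0.06,-0.001,-0.1,0],
    [-0.1,-0.002,-0.1,0],
    [-0.13,-0.002,-0.1,0],
    [-0.15,-0.002,-0.1,0],
    [-0.15,-0.002,-0.1,0]
  ],
  "hand": -1
}}

```text
clock: 11.08
position: [361.4, -43.8, 274.2]
ee_rot: [1.0, -0.007, -0.002, -0.0]
contact_force: [1.0, -0.2, 0.4]
gripper_width: 0.1
```

```bash
python3 - <<'E'
from h import *
s=read_state();print(s["clock"],s["position"],s["ee_rot"],s["gripper_width"],s["joints"])
i=get_image("scene");crop(i,260,50,440,250,3,"s6.png")
i=get_image("side");crop(i,200,80,400,330,2.4,"d6.png")
i=get_image("wrist");cv2.imwrite("pics/w6.png",i[:,:,::-1])
E
```

```text
11.075 [361.4158214  -43.82325479 274.20245884] [ 9.99969954e-01 -7.47679045e-03 -2.04537855e-03 -6.81421879e-05] 0.1447638275700118 [ 0.33246679 -0.10411234 -0.5119666  -0.00162318 -1.16675376  1.22401676]
```

View pics/s6.png

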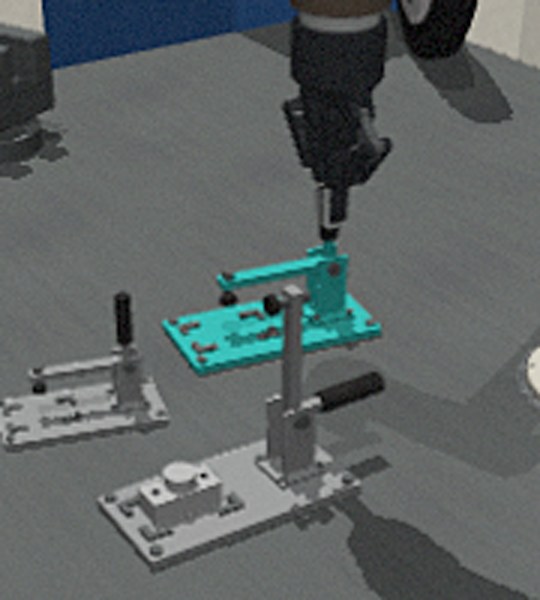

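View pics/w6.png

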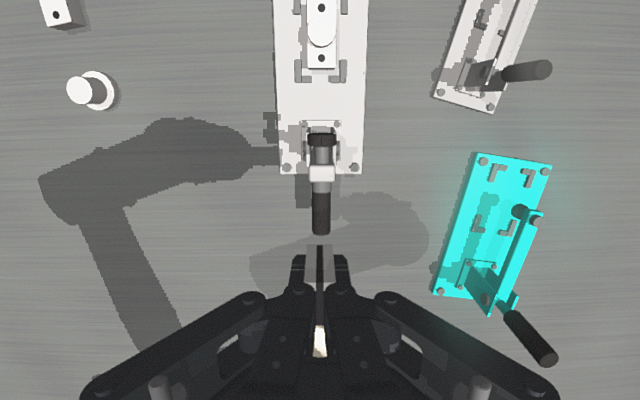

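The closed fingertips are lined up with the clamp arm (wrist view: tips at (320,250), arm top at (321,172)). I'll lower them behind the arm.

Call:
{"fn": "jog_arm", "kwargs": {
  "increments": [
    [-0.001,0.001,0.02,0],
    [-0.001,0.001,0.05,0],
    [-0.001,0.001,0.075,0],
    [-0.001,0.001,0.082,0],
    [-0.001,0.001,0.082,0]
  ]
}}

```text
clock: 11.85
position: [362.6, -44.6, 192.5]
ee_rot: [1.0, -0.008, -0.002, 0.0]
contact_force: [-0.2, -1.0, -0.7]
gripper_width: -0.3
```

Call:
{"fn": "jog_arm", "kwargs": {
  "increments": [
    [0.005,0,0,0],
    [0.012,0,0,0],
    [0.02,0,0,0],
    [0.028,0,0,0],
    [0.036,0,0,0],
    [0.04,0,0,0],
    [0.04,0,0,0]
  ]
}}

```text
clock: 12.72
position: [402.8, -45.3, 192.2]
ee_rot: [1.0, -0.008, -0.002, 0.0]
contact_force: [-2.4, -0.5, -0.4]
gripper_width: -0.3
```

```bash
python3 - <<'E'
from h import *
s=read_state();print(s["clock"],s["position"],s["contact_force"])
i=get_image("scene");crop(i,260,50,440,250,3,"s7.png")
E
```

```text
12.725 [402.81009054 -45.26021616 192.19185719] [-2.36461629 -0.48647145 -0.38749072]
```

View pics/s7.png

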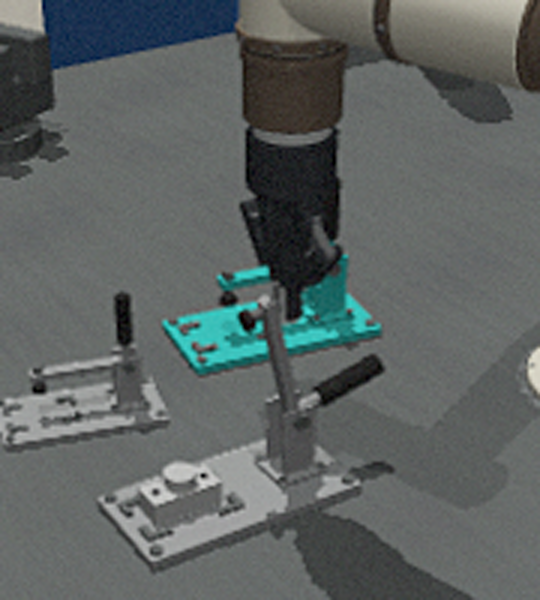

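The arm is tipping forward under the push (2.4 N). I'll continue along its arc past centre.

Call:
{"fn": "jog_arm", "kwargs": {
  "increments": [
    [0.01,0,0.001,0],
    [0.02,0,0.004,0],
    [0.03,0,0.009,0],
    [0.039,0,0.014,0],
    [0.047,0,0.019,0],
    [0.054,0,0.025,0],
    [0.06,0,0.03,0],
    [0.064,0,0.034,0],
    [0.066,0,0.036,0]
  ]
}}

```text
clock: 13.9
position: [468.6, -46.3, 155.6]
ee_rot: [1.0, -0.008, -0.002, 0.0]
contact_force: [0.5, -0.3, -0.1]
gripper_width: 0.1
```

```bash
python3 - <<'E'
from h import *
s=read_state();print(s["clock"],s["position"],s["contact_force"])
i=get_image("scene");crop(i,260,50,440,250,3,"s8.png")
E
```

```text
13.9 [468.58982353 -46.32911433 155.61941035] [ 0.47232811 -0.26040452 -0.07779802]
```

View pics/s8.png

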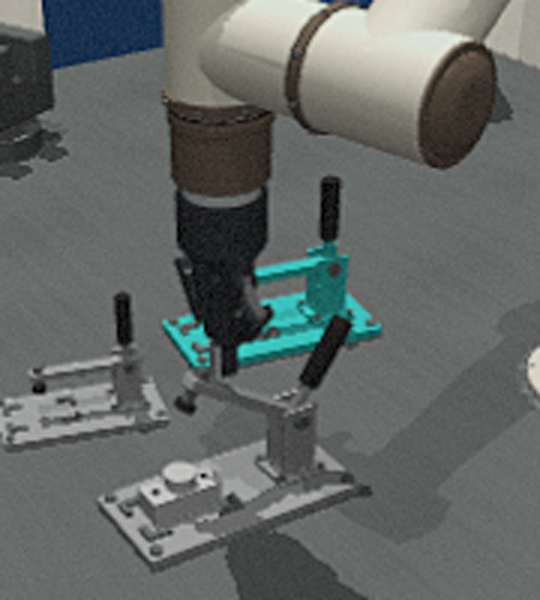

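The arm is past centre and falling shut. I'll back the hand up and wait.

Call:
{"fn": "jog_arm", "kwargs": {
  "increments": [
    [0,0,-0.02,0],
    [0,0,-0.05,0],
    [0,0,-0.08,0],
    [0,0,-0.1,0],
    [0,0,-0.1,0],
    [0,0,-0.1,0],
    [0,0,-0.1,0],
    [0,0,-0.1,0]
  ]
}}

```text
clock: 14.95
position: [468.8, -46.3, 254.8]
ee_rot: [1.0, -0.008, -0.003, 0.001]
contact_force: [0.3, 0.2, 0.2]
gripper_width: 0.2
```

```bash
python3 - <<'E'
from h import *
s=read_state();print(s["clock"],s["position"],s["contact_force"])
i=get_image("scene");crop(i,270,130,420,250,5,"s9.png")
i=get_image("side");crop(i,220,180,380,330,4,"d9.png")
E
```

```text
14.95 [468.82258496 -46.2924022  254.7798929 ] [0.28302146 0.18103598 0.16664513]
```

View pics/s9.png

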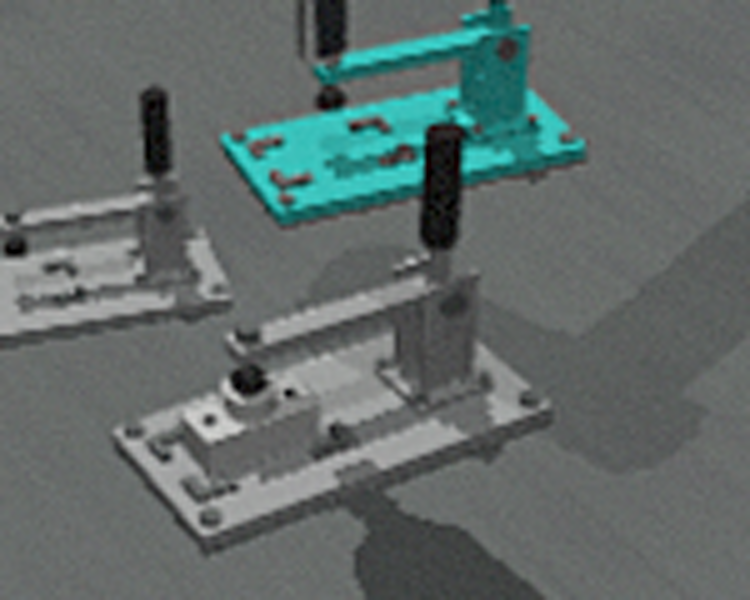

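View pics/d9.png

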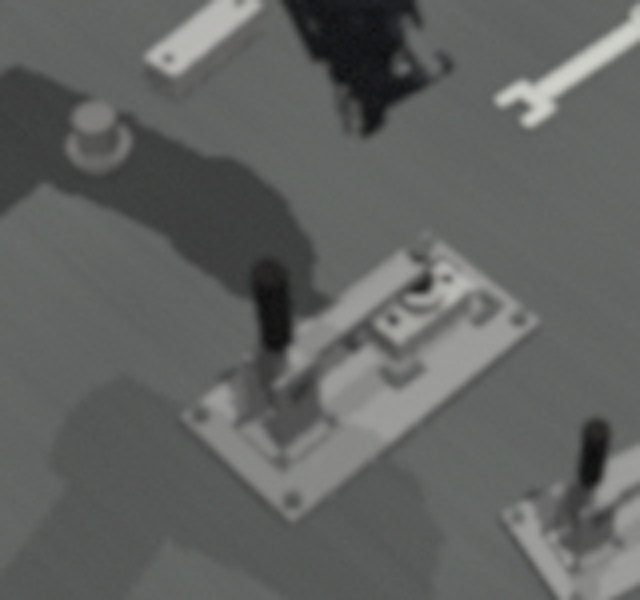

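```bash
python3 - <<'E'
from h import *
S=cam("scene")
def P(th):
    pv=np.array([394,-46.3,75]); x=np.array([-1,.014,0]);z=np.array([0,0,1.])
    he=pv+100*(np.sin(th)*x+np.cos(th)*z); at=pv+130*(-np.cos(th)*x+np.sin(th)*z); return np.array([he,at,[514,-48,52]])
for th in [0,.02,.1,.2]: print(th,((proj(S,P(th))-[270,130])*5).round(0).tolist())
E
```

```text
0 [[441.0, 132.0], [232.0, 358.0], [249.0, 387.0]]
0.02 [[444.0, 131.0], [232.0, 354.0], [249.0, 387.0]]
0.1 [[456.0, 128.0], [232.0, 338.0], [249.0, 387.0]]
0.2 [[472.0, 125.0], [235.0, 317.0], [249.0, 387.0]]
```

The handle end is observed at (444,130) in the crop and predicted at (444,131) for a clamp angle of 0.02. The foot is over the boss centre, so the clamp is seated on the block. Handing in.

```bash
python3 -c "
from bench import *
print(job_done())"
```

```text
the job is handed in; nothing more can be done
None
```

The footrest block is in the pocket of the large grey fixture, boss up, and the toggle clamp is closed down on it. I handed the job in at about 15 s on the clock.

- **Clamp before placing:** at the start it stood part-open. It settled fully open by itself, and the pictures before lowering the block and after letting go of it both show it upright.
- **Placing:** I gripped the block across its width and set it down lengthways between the four corner guides until it touched the floor (about 12 N), then let go. The wrist and scene pictures show it square inside the guides and flat.
- **Clamping:** I pushed the clamp arm over centre from behind with closed fingers (about 2 N) and let it fall shut onto the boss. I then lifted the hand about 100 mm clear.
- **Last checks:** the handle end in the scene picture is within a pixel of where an angle of 0.02 rad would put it. The foot sits on the boss centre, and the contact force was about zero.
- **Disagreements:** the side camera differed from the scene and wrist cameras by about 3 mm on the block, so I used the scene and wrist measurements. The plate's end-edge height came out at 8–10 mm against the stated 12 mm, so I found the floor by touch. The block touched down with the tool at 35 mm, within 0.5 mm of the 34.5 mm expected for a 12 mm plate.

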